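Switch on the burnisher under its red guard

ROBOT

A 6-joint arm with a two-finger parallel gripper is mounted at the origin on the work surface. World frame = base frame: x ahead of the robot, y to its left, z up, the work surface at z = 0. Lengths are in mm, angles in rad, forces in N, time in s.
With the tool pointing down it reaches from about 350 to 975 mm from the base axis. Payload 7.1 kg.
Tool frame: the origin (TCP) lies between the finger pads; the fingertips stand 19 mm ahead of it and the grasp point (between the pads) is the TCP (ctrl.finger_overhang is the distance from the TCP to the fingertips, in mm); z points along the fingers, y is the line along which they close (so a half turn about z gives the same grasp; the last joint's range is limited). The gripper opens to 88 mm and grips with 3 to 60 N. Pads are 20 mm wide; open, the fingers measure 115 mm over their backs; the gripper's body (75 mm by 178 mm) begins 61 mm behind the grasp point.
Start: joints at [1.168, 0.423, 1.63, -0, 1.089, -0.019], TCP at [233.997, 579.526, 241.675] pointing down, gripper open.
Joint ranges: [-3, 3], [-0.9, 2.11], [0.09, 2.58], [-1.31, 4.45], [0.11, 2.69], [-2.54, 2.54]. Speed limits (rad/s): [2.39, 2.39, 3.01, 3.14, 3.14, 3.14].

INTERFACE

Orientations are given as a rotation vector (axis times angle).
In Python, from workcell import ctrl gives the robot as it stands. The module is installed in compiled form; this text tells all that it offers.
- The arm moves only by the tool arm_command, never from a script. Its argument "rows" is one flat list of numbers, 7 for each row, row after row: the turn, a rotation vector about the tool's x, y, z scaled (see below), then the shift along the tool's x, y, z scaled (see below), then the opening, from -1 (shut) to 1 (fully open). A call has 1 to 5 rows; each row is the pose to reach, as a shift and turn from the pose commanded when the call began, along the tool's axes at that moment, turning the shorter way round; what a row does not reach only later rows make up. The controller multiplies each number of a shift by 80 mm and each number of a turn by 180 degrees. A row lasts 1/10 s, in which the tool goes at most 50 mm and 8.59 degrees, less where a joint would pass 70% of its speed; a pose out of reach is approached as far as the arm can. A call with a number of a shift or a turn outside -1 to 1 is refused whole. A call with a gripper value outside its range is refused whole. The fingers move at their own pace and stop on an object; the grip force is fixed at half the most. Time passes only in rows, so rows that repeat a pose let the fingers close. It gives the time, the measured TCP pose, the force, the opening and the grip force at its end, in the units of the state.
- ctrl.get_obs(): the state, without advancing time (a new reading comes with each control period).
- ctrl.get_image(name): name is "scene" or "top" or "wrist"; returns (picture, depth): 384x512x3 uint8, red, green, blue; 384x512 float32, mm along the optical axis (not along the pixel's ray), 0 where there is no reading.
- ctrl.camera_params(name): a dict with "camera_matrix" (3x3 intrinsics, pixels), "k1" (the pictures are not rectified: a ray, as slopes to the right and down, at radius r is drawn at 1 + k1 r^2 times it, then the intrinsics apply), "world_to_cam" (4x4, takes a point from world to camera coordinates); the wrist camera has in their place "tool_from_camera" (4x4, takes a point from camera to tool coordinates, whose origin is the TCP and whose axes are the flange's). Camera axes: x right, y down, z forward; pixel columns grow to the right and rows downward; lengths in mm; the calibration is good to about 2 mm. A picture is of the moment at which its call begins: read the wrist's pose just before it. camera_params takes no time and is no camera call.
- ctrl.close_job(): hands the job in; it is judged then, once.
The state is a dict: "t": time; "qpos": joint angles; "qvel": joint speeds; "joint_torque": joint torques, N m; "ee_pos": TCP position; "orientation": TCP orientation; "ft_force": force on the tool from outside, world axes, zero at the start; "moment": the same for the moment, N m; "width": finger opening in mm; "grasp_force": force on a finger pad.
Only numpy, scipy, OpenCV 4.12 (cv2) and the standard library are available. Lean on these libraries where they do the work, as an engineer would, in place of code of your own. Each camera call takes 0.05 s, during which the arm holds its last target. There are 200 camera calls.

TASK

Switch on the edge burnisher: with a finger, lift the red hinged guard back until it stays open, push the toggle beneath it fully over towards the guard's hinge, then tip the guard forward again so that it drops shut. Only push, gently; do not pinch or force anything. Leave the yellow-guarded switch and all the other things on the bench alone.

Things in the scene. Friction and masses are not known exactly. Their poses are not given: they have to be found in the camera images.
- switch_red: Fixed switch box with the red guard, the burnisher's switch. Grey housing 150 (x) x 110 (y) mm, top face 60 mm above the table; origin at the centre of its underside, z up, x from the guard's free edge towards its hinge (roughly away from the robot). Black stub on the back to x = 93. Green lamp 4 mm high at x = -62, y = 42.
- red_guard (a joint): Angle of the red plastic guard, rad: 0 shut, 1.8 fully open; swings up and back about the y axis through box point (45, 0, 66) mm. A 60 g cover 78 mm wide over the toggle: top plate 102 to 106 mm above the table, from x = 39 to the lip at -37; side walls (inside y = +-36), front open. Gravity only: left below about 0.8 it falls shut, past about 1.1 it falls back open and stays.
- red_lip (a point): Middle of the red guard's lip, a rolled edge 8 mm thick along y at the front of its top plate, 90 mm from the hinge line: box point (-37, 0, 102) mm when shut, (97, 0, 138) when fully open, with the top plate then nearly upright and facing back. The opening below the lip is 38 mm high, 72 wide. Slick: pushed back it rides up the finger, which should rise with it along the arc.
- red_toggle (a joint): Angle of the steel toggle under the red guard, rad: 0 off (leaning 0.45 rad from upright towards -x, the open front), 0.9 fully on (leaning 0.45 rad towards +x, the hinge). Pivot at box point (-12, 0, 60) mm, 8 mm thick; stays where it is left; takes 2 to 4 N near its end.
- red_toggle_tip (a point): Centre of the 11 mm ball end of the toggle under the red guard, 30 mm from its pivot: box point (-25, 0, 87) mm when off, (1, 0, 87) when fully on.
- switch_yellow: Fixed switch box with the yellow guard, built exactly like the other one; to be left alone. Grey housing 150 (x) x 110 (y) mm, top face 60 mm above the table; origin at the centre of its underside, z up, x from the guard's free edge towards its hinge (roughly away from the robot). Black stub on the back to x = 93. Green lamp 4 mm high at x = -62, y = 42.
- yellow_guard (a joint): Angle of the yellow plastic guard, rad: 0 shut, 1.8 fully open; swings up and back about the y axis through box point (45, 0, 66) mm. A 60 g cover 78 mm wide over the toggle: top plate 102 to 106 mm above the table, from x = 39 to the lip at -37; side walls (inside y = +-36), front open. Gravity only: left below about 0.8 it falls shut, past about 1.1 it falls back open and stays.
- yellow_lip (a point): Middle of the yellow guard's lip, a rolled edge 8 mm thick along y at the front of its top plate, 90 mm from the hinge line: box point (-37, 0, 102) mm when shut, (97, 0, 138) when fully open, with the top plate then nearly upright and facing back. The opening below the lip is 38 mm high, 72 wide. Slick: pushed back it rides up the finger, which should rise with it along the arc.
- yellow_toggle (a joint): Angle of the steel toggle under the yellow guard, rad: 0 off (leaning 0.45 rad from upright towards -x, the open front), 0.9 fully on (leaning 0.45 rad towards +x, the hinge). Pivot at box point (-12, 0, 60) mm, 8 mm thick; stays where it is left; takes 2 to 4 N near its end.
- yellow_toggle_tip (a point): Centre of the 11 mm ball end of the toggle under the yellow guard, 30 mm from its pivot: box point (-25, 0, 87) mm when off, (1, 0, 87) when fully on.
- wax_jar: Bystander, loose. Small jar 40 mm across, 60 high, standing between the two boxes; origin under its base.
- dye_dark: Bystander, loose. Black dye bottle 52 mm across, 150 high; origin under its base.
- dye_amber: Bystander, loose. Amber bottle 52 mm across, 130 high; origin under its base.
- maul: Bystander, loose. Maul lying down: yellow head 60 mm across and 85 long, wooden handle; origin on the table below the head's handle-side half, x along it towards the head.
- hammer: Bystander, loose. Hammer lying on the table, x along it, head at +x.
- tin: Bystander, loose. White tin 80 mm across, 100 high; origin under its base.
- awl: Bystander, loose. Wooden-handled awl 150 mm long lying on the table, x along it to the point.
Mind the look-alikes: they are no part of the job. What is shaped like the switch_red but blue is not meant.

How it is judged:
By the outcome, as a careful person would: the job done as asked, in the order asked, and still so for the second after the job is handed in, with the robot touching nothing.
It also fails if it takes over 56 s, if anything falls off the work surface, if the arm or the gripper's body presses on something with over 40 N, if the wrist force passes 120 N, or if a joint passes its speed limit or range.

## Working session

There is one attempt and no reset: what is moved stays moved. The work goes in short steps, Python scripts to look and compute and a tool call to move; the robot and the scene stay as the last step left them, time stands still between calls to the robot, and variables do not carry over. Pictures are saved under pics/ and viewed, at most 10 in all, crops included, and the job is handed in when it is done.

Besides the shell and the picture viewer there is one more tool, called after ">>>" as a command line: name --argument value ..., lists and objects as JSON in quotes. arm_command: Moves the arm, as the interface text tells. Shifts and turns lie within -1 to 1; 1 stands for 80 mm of shift or 180 degrees of turn. Its arguments: {"type":"object","properties":{"rows":{"type":"array","items":{"type":"number"}}},"required":["rows"]}

```bash
mkdir -p pics
cat > h.py <<'E'
import numpy as np, cv2
from scipy.spatial.transform import Rotation as R
from workcell import ctrl
def snap(n,f):
    im,d=ctrl.get_image(n); cv2.imwrite('pics/'+f+'.png',im[:,:,::-1]); np.savez('pics/'+f+'.npz',im=im,d=d); return im,d
def world(n,uv,d=None,z=None,pose=None):
    """uv Nx2; depth d (N) or plane z -> world points"""
    p=ctrl.camera_params(n); K=np.array(p['camera_matrix']); k1=p['k1']
    uv=np.atleast_2d(np.float64(uv))
    xy=cv2.undistortPoints(uv[:,None],K,np.array([k1,0,0,0,0.]))[:,0]
    r=np.c_[xy,np.ones(len(xy))]
    if n=='wrist':
        o=pose; T=np.eye(4);T[:3,:3]=R.from_rotvec(o['orientation']).as_matrix();T[:3,3]=o['ee_pos']
        M=T@np.array(p['tool_from_camera'])
    else: M=np.linalg.inv(np.array(p['world_to_cam']))
    if d is not None: return (r*np.asarray(d).reshape(-1,1))@M[:3,:3].T+M[:3,3]
    v=r@M[:3,:3].T; return M[:3,3]+v*((z-M[2,3])/v[:,2:])
E
python3 - <<'E'
from h import *
o=ctrl.get_obs();print({k:np.round(v,3) for k,v in o.items()},ctrl.finger_overhang)
print(R.from_rotvec(o['orientation']).as_matrix().round(3))
a,_=snap('top','top0');b,_=snap('scene','scene0')
for n in('top','scene'):print(ctrl.camera_params(n))
E
```

```text
{'t': np.float64(0.0), 'qpos': array([ 1.168,  0.424,  1.631, -0.   ,  1.089, -0.019]), 'qvel': array([ 0.   , -0.001, -0.   ,  0.001,  0.001, -0.001]), 'joint_torque': array([ 2.0000e-03, -5.4463e+01, -2.7366e+01,  6.4000e-02,  2.3000e-02,
       -0.0000e+00]), 'ee_pos': array([233.789, 579.066, 240.908]), 'orientation': array([-5.990e-01, -3.084e+00,  2.000e-03]), 'ft_force': array([-0.029,  0.004,  0.246]), 'moment': array([-0.002,  0.037, -0.011]), 'grasp_force': np.float64(0.0), 'width': np.float64(87.598)} 19.0
[[-0.927  0.374 -0.001]
 [ 0.374  0.927 -0.001]
 [-0.    -0.002 -1.   ]]
{'camera_matrix': array([[457.27881426,   0.        , 256.83325993],
       [  0.        , 457.27881426, 182.59169582],
       [  0.        ,   0.        ,   1.        ]]), 'k1': -0.038929191056568384, 'world_to_cam': array([[-1.82147043e-02, -9.99685429e-01, -1.72414261e-02,
         1.35377243e+01],
       [-9.98018059e-01,  1.92177876e-02, -5.99218622e-02,
         4.75209495e+02],
       [ 6.02343546e-02,  1.61157956e-02, -9.98054159e-01,
         1.38616329e+03],
       [ 0.00000000e+00,  0.00000000e+00,  0.00000000e+00,
         1.00000000e+00]])}
{'camera_matrix': array([[428.20509616,   0.        , 251.41664198],
       [  0.        , 428.20509616, 191.68691478],
       [  0.        ,   0.        ,   1.        ]]), 'k1': -0.12969069514917766, 'world_to_cam': array([[-6.86591014e-01,  7.26838752e-01, -1.72686921e-02,
         3.09412321e+02],
       [ 4.15390951e-01,  3.72674370e-01, -8.29797669e-01,
        -9.93922650e+01],
       [-5.96693504e-01, -5.76904882e-01, -5.57797114e-01,
         1.47232216e+03],
       [ 0.00000000e+00,  0.00000000e+00,  0.00000000e+00,
         1.00000000e+00]])}
```

View pics/top0.png

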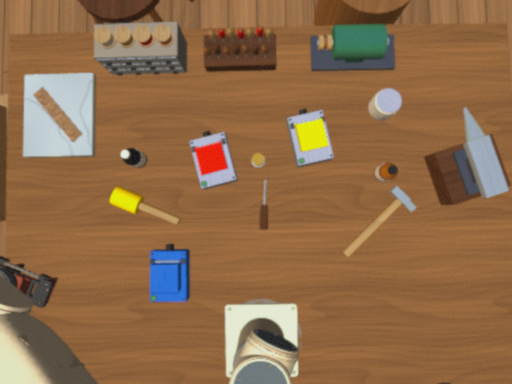

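View pics/scene0.png

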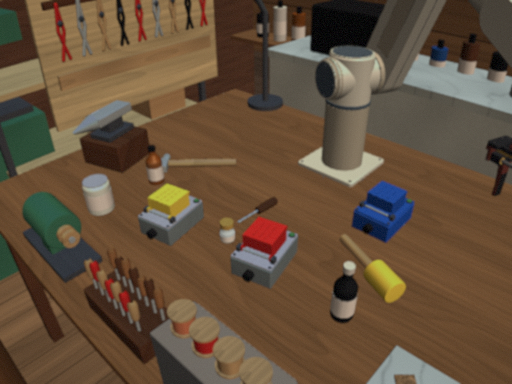

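Look-alikes in the top view: red guard (212,158), yellow guard (312,135) and blue box (169,275). I choose the red-covered grey one at (212,158), with its stub at (207,134). In the scene view it is at (266,245).

Run:
```python
from h import *
f=np.load('pics/top0.npz');im,d=f['im'],f['d']
hsv=cv2.cvtColor(im,cv2.COLOR_RGB2HSV)
m=cv2.inRange(hsv,(0,180,120),(6,255,255))|cv2.inRange(hsv,(174,180,120),(180,255,255))
roi=np.zeros_like(m);roi[120:200,180:245]=255;m&=roi
v,u=np.nonzero(m)
P=world('top',np.c_[u,v],d=d[v,u]);print('red n',len(u),np.percentile(P[:,2],[5,50,95]))
top=P[:,2]>98
r=cv2.minAreaRect(world('top',np.c_[u,v][top],z=106)[:,:2].astype(np.float32));print('guard rect z106',r)
# housing by depth
vv,uu=np.mgrid[120:200,180:245];uv=np.c_[uu.ravel(),vv.ravel()]
Q=world('top',uv,d=d[uv[:,1],uv[:,0]])
k=(Q[:,2]>50)&(Q[:,2]<130)
mm=np.zeros_like(m);mm[uv[k,1],uv[k,0]]=255
n,l,s,c=cv2.connectedComponentsWithStats(mm);i=1+s[1:,4].argmax()
lv,lu=np.nonzero(l==i)
print('z',np.percentile(Q[k,2],[5,20,50,80,95]))
ct=max(cv2.findContours((l==i).astype(np.uint8),0,2)[0],key=cv2.contourArea)[:,0]
op=cv2.morphologyEx((l==i).astype(np.uint8)*255,cv2.MORPH_OPEN,np.ones((11,11)))
v2,u2=np.nonzero(op)
r2=cv2.minAreaRect(world('top',np.c_[u2,v2],z=60)[:,:2].astype(np.float32));print('housing',r2)
g=cv2.inRange(hsv,(40,80,60),(85,255,255))&roi;gv,gu=np.nonzero(g);print('lamp px',len(gu),gu.mean(),gv.mean(),world('top',[gu.mean(),gv.mean()],z=64))
k2=cv2.inRange(hsv,(0,0,0),(180,255,60));k2[:125]=0;k2[140:]=0;k2[:,:195]=0;k2[:,220:]=0;a,b=np.nonzero(k2);print('stub',b.mean(),a.mean(),world('top',[b.mean(),a.mean()],z=40))
cr=cv2.resize(im[120:200,175:265],None,fx=6,fy=6,interpolation=cv2.INTER_CUBIC);cv2.imwrite('pics/crop1.png',cr[:,:,::-1])
```

```text
red n 669 [102.51030962 106.90236842 111.64900476]
guard rect z106 ((544.1310424804688, 135.34133911132812), (77.71173095703125, 75.0802001953125), 13.834976196289062)
z [ 55.75388724  59.38253216  64.57649932 106.92143398 109.97679977]
housing ((542.9722290039062, 135.62197875976562), (148.93748474121094, 109.73893737792969), 13.44941520690918)
lamp px 14 203.5 183.28571428571428 [[473.36688794 161.79713731  64.        ]]
stub 207.5 133.2 [[626.84870735 151.18862703  40.        ]]
```

View pics/crop1.png

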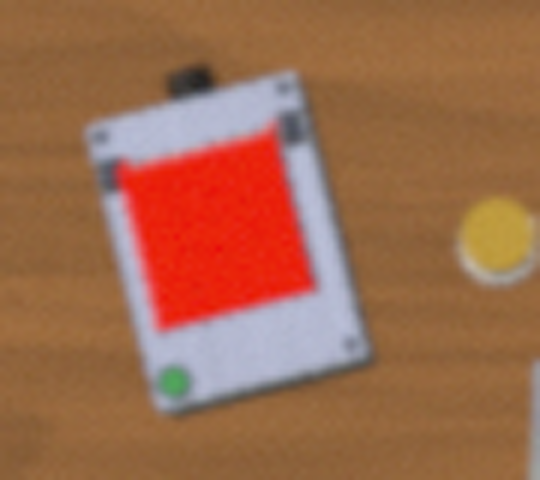

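The crop confirms it: grey housing, red guard, lamp at crop (174,380) on the front left and stub at the back. That puts the box at (543.5, 135.5) with yaw 13.6°, and the lamp position agrees. First I go in front of the guard at the present height with the fingers shut.

>>> arm_command --rows '[0,0,0,-0.98,-0.85,0,-1,0,0,0,-0.98,-0.85,0,-1,0,0,0,-0.98,-0.85,0,-1]'

```text
t: 0.4
ee_pos: [282.2, 482.7, 240.9]
orientation: [-0.603, -3.083, 0.006]
ft_force: [-0.6, -0.6, 0.7]
width: 67.3
grasp_force: 0.0
```

>>> arm_command --rows '[0,0,0,-0.98,-0.85,0,-1,0,0,0,-0.98,-0.85,0,-1,0,0,0,-0.98,-0.85,0,-1]'

```text
t: 0.7
ee_pos: [329.5, 391.2, 241.3]
orientation: [-0.604, -3.083, 0.003]
ft_force: [-0.6, 0.4, 0.8]
width: 43.4
grasp_force: 0.0
```

>>> arm_command --rows '[0,0,0,-0.98,-0.85,0,-1,0,0,0,-0.98,-0.85,0,-1,0,0,0,-0.98,-0.85,0,-1]'

```text
t: 1.0
ee_pos: [377.1, 299.6, 241.6]
orientation: [0.605, 3.083, -0.001]
ft_force: [-0.1, 1.2, 0.7]
width: 19.4
grasp_force: 0.0
```

>>> arm_command --rows '[0,0,0,-0.98,-0.85,0,-1,0,0,0,-0.98,-0.85,0,-1,0,0,0,-0.98,-0.85,0,-1]'

```text
t: 1.3
ee_pos: [424.8, 207.7, 241.8]
orientation: [0.605, 3.082, -0.0]
ft_force: [-0.4, 0.5, -0.7]
width: 0.3
grasp_force: 0.0
```

>>> arm_command --rows '[0,0,0,-0.98,-0.85,0,-1,0,0,0,-0.98,-0.85,0,-1,0,0,0,-0.98,-0.85,0,-1]'

```text
t: 1.6
ee_pos: [472.4, 115.6, 241.9]
orientation: [0.604, 3.081, 0.0]
ft_force: [-0.5, -0.5, -0.2]
width: 0.6
grasp_force: 0.0
```

>>> arm_command --rows '[0,0,-0.198,0,0,0,-1,0,0,-0.198,0,0,0,-1,0,0,-0.198,0,0,0,-1,0,0,-0.198,0,0,0,-1,0,0,-0.198,0,0,0,-1]'

```text
t: 2.1
ee_pos: [470.0, 119.3, 241.6]
orientation: [0.379, -3.119, -0.001]
ft_force: [0.6, -0.5, -0.2]
width: 0.2
grasp_force: 0.0
```

```bash
cat >> h.py <<'E'
C=np.array([543.5,135.5,0]);Y=np.deg2rad(13.6)
B=np.array([[np.cos(Y),np.sin(Y),0],[-np.sin(Y),np.cos(Y),0],[0,0,1]])
def box(p): return (np.atleast_2d(p)-C)@B.T
def stat():
    o=ctrl.get_obs();b=box(o['ee_pos'])[0];T=R.from_rotvec(o['orientation']).as_matrix()
    print('t',round(float(o['t']),2),'box tip',(b-[0,0,19]).round(1),'F',(B@o['ft_force']).round(1),'w',round(float(o['width']),1),'q',o['qpos'].round(2));print((B@T).round(3).tolist());return o
E
python3 - <<'E'
from h import *
o=stat();im,d=snap('wrist','w1')
hsv=cv2.cvtColor(im,cv2.COLOR_RGB2HSV)
m=cv2.inRange(hsv,(0,170,80),(6,255,255))|cv2.inRange(hsv,(174,170,80),(180,255,255))
v,u=np.nonzero(m);k=d[v,u]>0
P=box(world('wrist',np.c_[u,v][k],d=d[v,u][k],pose=o));P=P[(P[:,2]>100)&(P[:,2]<115)&(abs(P[:,0])<90)]
print(len(P));print(np.percentile(P,[1,50,99],axis=0).round(1)) if len(P) else 0
E
```

```text
t 2.1 box tip [-75.2   1.6 222.6] F [ 0.5 -0.6 -0.2] w 0.2 q [ 0.22  0.22  1.93  0.    0.99 -1.59]
[[-1.0, -0.004, -0.0], [-0.004, 1.0, 0.001], [0.0, 0.001, -1.0]]
1944
[[-39.6 -37.6 103.7]
 [-19.8 -13.3 106.5]
 [ 22.9  37.8 108.1]]
```

View pics/w1.png

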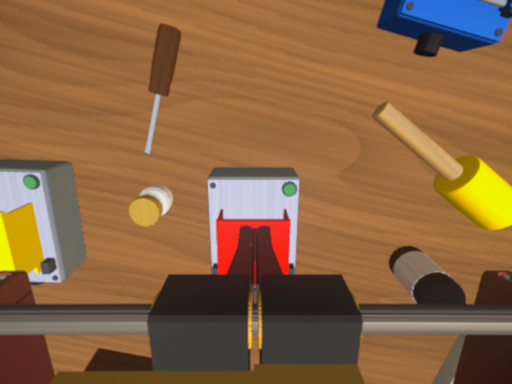

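The wrist view shows the red guard centred, with its lip edge at x about -40 and y ±37.7 in the box frame, so the pose holds. The yellow box is off to the left at (40,225). I descend in front of the lip.

>>> arm_command --rows '[0,0,0,0,-0.02,0.5,-1,0,0,0,0,-0.02,0.9,-1,0,0,0,0,-0.02,0.9,-1]'

```text
t: 2.45
ee_pos: [467.8, 116.2, 166.5]
orientation: [0.368, -3.113, 0.001]
ft_force: [-0.1, 0.6, 0.4]
width: 0.6
grasp_force: 0.0
```

>>> arm_command --rows '[0,0,0,0,0,0.35,-1,0,0,0,0,0,0.69,-1,0,0,0,0,0,0.69,-1]'

```text
t: 2.75
ee_pos: [469.3, 116.2, 113.2]
orientation: [0.37, -3.116, 0.0]
ft_force: [0.1, -1.1, 0.4]
width: 0.0
grasp_force: 0.0
```

```bash
python3 -c "
from h import *
stat()"
```

```text
t 2.75 box tip [-76.7  -1.3  94.2] F [-0.2 -1.1  0.4] w 0.0 q [ 0.22  0.43  2.02  0.    0.7  -1.59]
[[-1.0, 0.001, -0.004], [0.001, 1.0, 0.0], [0.004, 0.0, -1.0]]
```

>>> arm_command --rows '[0,0,0,-0.28,0,0,-1,0,0,0,-0.37,0,-0.06,-1,0,0,0,-0.43,0,-0.15,-1,0,0,0,-0.5,0,-0.26,-1,0,0,0,-0.5,0,-0.26,-1]'

```text
t: 3.25
ee_pos: [512.0, 126.2, 138.2]
orientation: [-0.372, 3.114, 0.001]
ft_force: [0.0, 0.9, 0.3]
width: 0.5
grasp_force: 0.2
```

```bash
cat >> h.py <<'E'
def red(n='scene',f='x'):
    im,d=snap(n,f);hsv=cv2.cvtColor(im,cv2.COLOR_RGB2HSV)
    m=cv2.inRange(hsv,(0,150,60),(6,255,255))|cv2.inRange(hsv,(174,150,60),(180,255,255))
    v,u=np.nonzero(m);k=d[v,u]>0
    P=box(world(n,np.c_[u,v][k],d=d[v,u][k]));P=P[(abs(P[:,0]-20)<130)&(abs(P[:,1])<45)&(P[:,2]>62)&(P[:,2]<180)]
    print(n,len(P),np.percentile(P,[1,50,99],axis=0).round(0).tolist());return im
E
python3 - <<'E'
from h import *
stat();im=red('scene','s2');red('top','t2')
cv2.imwrite('pics/c2.png',cv2.resize(im[150:320,170:370],None,fx=3,fy=3)[:,:,::-1])
E
```

```text
t 3.25 box tip [-32.8  -1.6 119.2] F [0.2 0.9 0.3] w 0.5 q [ 0.22  0.43  1.92  0.    0.79 -1.59]
[[-1.0, -0.0, 0.006], [-0.0, 1.0, -0.0], [-0.006, -0.0, -1.0]]
scene 1345 [[-30.0, -39.0, 75.0], [22.0, 6.0, 116.0], [55.0, 39.0, 157.0]]Traceback (most recent call last):
  File "<stdin>", line 2, in <module>
  File "h.py", line 29, in red
    print(n,len(P),np.percentile(P,[1,50,99],axis=0).round(0).tolist());return im
                   ~~~~~~~~~~~~~^^^^^^^^^^^^^^^^^^^^
    return _quantile_unchecked(
        a, q, axis, out, overwrite_input, method, keepdims, weights)
    return _ureduce(a,
                    func=_quantile_ureduce_func,
    ...<5 lines>...
                    overwrite_input=overwrite_input,
                    method=method)
    r = func(a, **kwargs)
    result = _quantile(arr,
                       quantiles=q,
    ...<2 lines>...
                       out=out,
                       weights=wgt)
    slices_having_nans = np.isnan(arr[-1, ...])
                                  ~~~^^^^^^^^^
IndexError: index -1 is out of bounds for axis 0 with size 0
```

>>> arm_command --rows '[0,0,0,-0.25,0,-0.19,-1,0,0,0,-0.43,0,-0.29,-1,0,0,0,-0.65,0,-0.36,-1,0,0,0,-0.83,0,-0.39,-1,0,0,0,-0.98,0,-0.38,-1]'

```text
t: 3.85
ee_pos: [586.7, 144.1, 166.3]
orientation: [-0.373, 3.118, 0.0]
ft_force: [0.4, 0.2, 0.1]
width: 0.6
grasp_force: 0.0
```

>>> arm_command --rows '[0,0,0,-0.1,0,0,-1,0,0,0,-0.1,0,0,-1,0,0,0,-0.1,0,0,-1,0,0,0,-0.1,0,0,-1]'

```text
t: 4.25
ee_pos: [592.6, 145.6, 165.3]
orientation: [0.373, -3.118, 0.0]
ft_force: [-0.2, 0.1, 0.0]
width: 0.1
grasp_force: 0.0
```

Run:
```python
from h import *
stat();im=red('scene','s3')
cv2.imwrite('pics/c3.png',cv2.resize(im[150:320,170:370],None,fx=3,fy=3)[:,:,::-1])
```

```text
t 4.25 box tip [ 50.1  -1.8 146.3] F [-0.1  0.1  0. ] w 0.1 q [ 0.22  0.5   1.72 -0.    0.93 -1.59]
[[-1.0, -0.001, -0.001], [-0.001, 1.0, 0.0], [0.001, 0.0, -1.0]]
scene 947 [[51.0, -38.0, 67.0], [93.0, 8.0, 114.0], [104.0, 39.0, 170.0]]
```

View pics/c3.png

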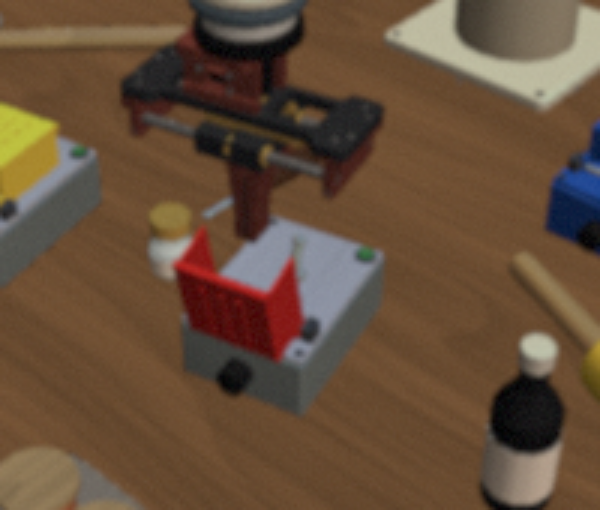

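The picture shows the red guard standing fully open at (240,300) and the steel toggle at (298,250), leaning to the front. Next I back off above the toggle, come down in front of it and push.

>>> arm_command --rows '[0,0,0,0.5,0.02,0,-1,0,0,0,0.8,0.02,0,-1,0,0,0,0.8,0.02,0,-1]'

```text
t: 4.6
ee_pos: [527.2, 131.4, 165.3]
orientation: [0.373, -3.116, 0.001]
ft_force: [0.5, -0.4, 0.1]
width: 0.8
grasp_force: 0.0
```

>>> arm_command --rows '[0,0,0,0.5,0,0,-1,0,0,0,0.5,0,0,-1,0,0,0,0.5,0,0.4,-1,0,0,0,0.5,0,0.78,-1,0,0,0,0.5,0,0.78,-1]'

```text
t: 5.1
ee_pos: [490.8, 122.5, 100.7]
orientation: [0.373, -3.115, 0.001]
ft_force: [0.3, 0.3, 0.1]
width: 0.2
grasp_force: 0.0
```

Run:
```python
from h import *
stat();im=red('scene','s4')
```

```text
t 5.1 box tip [-54.3  -0.2  81.7] F [0.4 0.3 0.1] w 0.2 q [ 0.22  0.47  1.97 -0.    0.7  -1.59]
[[-1.0, -0.001, -0.005], [-0.001, 1.0, 0.0], [0.005, 0.0, -1.0]]
scene 963 [[-52.0, -38.0, 67.0], [93.0, 9.0, 112.0], [104.0, 39.0, 144.0]]
```

>>> arm_command --rows '[0,0,0,-0.1,0,0,-1,0,0,0,-0.2,0,0,-1,0,0,0,-0.28,0,0,-1,0,0,0,-0.35,0,0,-1,0,0,0,-0.4,0,0,-1]'

```text
t: 5.65
ee_pos: [524.0, 130.6, 103.8]
orientation: [-0.373, 3.118, 0.0]
ft_force: [-1.3, -0.4, 1.6]
width: 0.8
grasp_force: 1.1
```

>>> arm_command --rows '[0,0,0,-0.03,0,0,-1,0,0,0,-0.06,0,0,-1,0,0,0,-0.06,0,0,-1]'

```text
t: 5.95
ee_pos: [528.0, 131.5, 103.2]
orientation: [-0.373, 3.119, 0.0]
ft_force: [0.2, -0.3, 0.0]
width: 0.3
grasp_force: 0.4
```

```bash
python3 -c "
from h import *
stat()"
```

```text
t 5.95 box tip [-16.   -0.2  84.2] F [ 0.1 -0.4  0. ] w 0.3 q [ 0.22  0.51  1.89 -0.    0.74 -1.59]
[[-1.0, -0.001, 0.0], [-0.001, 1.0, -0.0], [-0.0, -0.0, -1.0]]
```

>>> arm_command --rows '[0,0,0,-0.03,0,0.01,-1,0,0,0,-0.03,0,0.01,-1,0,0,0,-0.03,0,0.01,-1]'

```text
t: 6.25
ee_pos: [530.1, 132.0, 102.4]
orientation: [-0.373, 3.119, -0.0]
ft_force: [-2.0, -0.2, 0.4]
width: 0.9
grasp_force: 0.5
```

>>> arm_command --rows '[0,0,0,-0.03,0,0,-1,0,0,0,-0.03,0,0,-1,0,0,0,-0.03,0,0,-1]'

```text
t: 6.55
ee_pos: [530.8, 132.2, 102.2]
orientation: [0.373, -3.116, 0.001]
ft_force: [-6.0, -0.4, 5.2]
width: 0.6
grasp_force: 3.1
```

```bash
python3 -c "
from h import *
stat()"
```

```text
t 6.55 box tip [-13.1  -0.2  83.2] F [-5.9  1.   5.2] w 0.6 q [ 0.22  0.51  1.88 -0.    0.75 -1.59]
[[-1.0, -0.001, -0.004], [-0.001, 1.0, 0.0], [0.004, 0.0, -1.0]]
```

>>> arm_command --rows '[0,0,0,-0.02,0,0,-1,0,0,0,-0.02,0,0,-1,0,0,0,-0.02,0,0,-1]'

```text
t: 6.85
ee_pos: [531.1, 132.3, 102.0]
orientation: [0.373, -3.113, 0.001]
ft_force: [-9.8, -1.5, 6.5]
width: 0.5
grasp_force: 5.4
```

```bash
python3 -c "
from h import *
stat()"
```

```text
t 6.85 box tip [-12.8  -0.2  83. ] F [-9.8  0.9  6.5] w 0.5 q [ 0.22  0.52  1.88  0.    0.75 -1.59]
[[-1.0, -0.001, -0.006], [-0.001, 1.0, 0.0], [0.006, 0.0, -1.0]]
```

The push has stalled against the stop at 10 N. I back off, rise and check the toggle.

>>> arm_command --rows '[0,0,0,0.25,0,0,-1,0,0,0,0.6,0,0,-1,0,0,0,0.6,0,-0.5,-1,0,0,0,0.6,0,-1,-1,0,0,0,0.6,0,-1,-1]'

```text
t: 7.35
ee_pos: [490.7, 122.3, 187.2]
orientation: [-0.372, 3.11, 0.001]
ft_force: [0.7, 0.1, 0.5]
width: 0.4
grasp_force: 0.0
```

>>> arm_command --rows '[0,0,0,0,0,-0.4,-1,0,0,0,0,0,-0.4,-1]'

```text
t: 7.55
ee_pos: [489.5, 122.1, 217.2]
orientation: [-0.373, 3.113, 0.001]
ft_force: [0.7, 0.6, 0.4]
width: 0.2
grasp_force: 0.0
```

Run:
```python
from h import *
stat();im=red('scene','s5')
cv2.imwrite('pics/c5.png',cv2.resize(im[190:300,210:320],None,fx=5,fy=5,interpolation=2)[:,:,::-1])
# expected toggle tip pixels off/on
p=ctrl.camera_params('scene');W=np.array(p['world_to_cam'])
for b in([-25,0,87],[1,0,87],[-12,0,60]):
    w=C+B.T@np.array(b,float);q,_=cv2.projectPoints(w[None],cv2.Rodrigues(W[:3,:3])[0],W[:3,3],np.array(p['camera_matrix']),np.array([p['k1'],0,0,0,0.]))
    print(b,((q[0,0]-[210,190])*5).round())
```

```text
t 7.55 box tip [-55.6  -0.3 198.2] F [0.8 0.4 0.4] w 0.2 q [ 0.22  0.28  1.92 -0.    0.94 -1.59]
[[-1.0, -0.001, 0.006], [-0.001, 1.0, -0.0], [-0.006, -0.0, -1.0]]
scene 924 [[53.0, -38.0, 67.0], [93.0, 9.0, 112.0], [104.0, 39.0, 144.0]]
[-25, 0, 87] [301. 199.]
[1, 0, 87] [276. 229.]
[-12, 0, 60] [288. 256.]
```

View pics/c5.png

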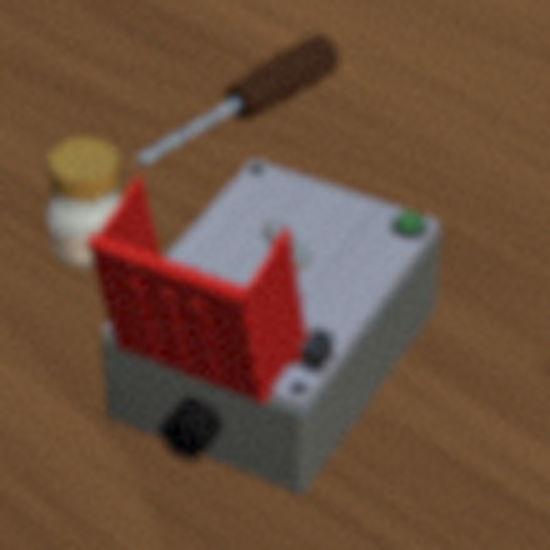

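The toggle ball is at crop (273,230), against (276,229) predicted for fully on, and the guard is still open. I go over the guard and down behind it.

>>> arm_command --rows '[0,0,0,-0.5,0,0,-1,0,0,0,-1,0,0,-1,0,0,0,-1,0,0,-1]'

```text
t: 7.9
ee_pos: [568.8, 141.3, 213.1]
orientation: [-0.373, 3.117, 0.0]
ft_force: [0.3, -0.1, 0.6]
width: 0.5
grasp_force: 0.0
```

>>> arm_command --rows '[0,0,0,-0.5,0,0,-1,0,0,0,-1,0,0,-1,0,0,0,-1,0,0,-1]'

```text
t: 8.2
ee_pos: [645.6, 160.0, 212.6]
orientation: [-0.373, 3.118, 0.0]
ft_force: [-0.4, -0.2, -0.5]
width: 0.7
grasp_force: 0.0
```

>>> arm_command --rows '[0,0,0,-0.3,0,0,-1,0,0,0,-0.3,0,0,-1,0,0,0,-0.3,0,0.45,-1,0,0,0,-0.3,0,0.9,-1,0,0,0,-0.3,0,0.9,-1]'

```text
t: 8.7
ee_pos: [660.7, 163.8, 136.8]
orientation: [0.372, -3.108, 0.002]
ft_force: [-1.3, -0.3, -0.6]
width: 0.2
grasp_force: 0.0
```

```bash
python3 -c "
from h import *
stat()"
```

```text
t 8.7 box tip [ 1.206e+02 -1.000e-01  1.178e+02] F [-1.3 -0.  -0.6] w 0.2 q [ 0.23  0.63  1.55 -0.    0.97 -1.58]
[[-1.0, -0.001, -0.011], [-0.001, 1.0, 0.0], [0.011, 0.0, -1.0]]
```

>>> arm_command --rows '[0,0,0,0.2,0,-0.1,-1,0,0,0,0.35,0,-0.17,-1,0,0,0,0.5,0,-0.22,-1,0,0,0,0.65,0,-0.24,-1,0,0,0,0.8,0,-0.24,-1]'

```text
t: 9.2
ee_pos: [603.2, 149.8, 162.8]
orientation: [-0.373, 3.118, 0.0]
ft_force: [-0.5, -0.7, -1.8]
width: 0.5
grasp_force: 0.1
```

>>> arm_command --rows '[0,0,0,0.15,0,0,-1,0,0,0,0.28,0,0,-1,0,0,0,0.38,0,0,-1,0,0,0,0.38,0,0,-1]'

```text
t: 9.6
ee_pos: [573.1, 142.5, 161.4]
orientation: [0.373, -3.118, 0.0]
ft_force: [-0.4, -0.6, -0.3]
width: 0.2
grasp_force: 0.0
```

Run:
```python
from h import *
stat();im=red('scene','s6')
```

```text
t 9.6 box tip [ 30.4  -0.2 142.4] F [-0.5 -0.5 -0.3] w 0.2 q [ 0.22  0.48  1.76 -0.    0.9  -1.59]
[[-1.0, -0.001, -0.001], [-0.001, 1.0, 0.0], [0.001, 0.0, -1.0]]
scene 1187 [[-28.0, -39.0, 74.0], [26.0, 9.0, 110.0], [49.0, 39.0, 167.0]]
```

>>> arm_command --rows '[0,0,0,0,0,-0.5,-1,0,0,0,0,0,-0.9,-1,0,0,0,0,0,-0.9,-1]'

```text
t: 9.95
ee_pos: [577.6, 143.5, 238.2]
orientation: [-0.372, 3.111, 0.001]
ft_force: [0.9, -0.4, -0.7]
width: -0.2
grasp_force: 0.0
```

>>> arm_command --rows '[0,0,0,0.4,0,-0.5,-1,0,0,0,0.9,0,-0.5,-1,0,0,0,0.9,0,-0.5,-1]'

```text
t: 10.25
ee_pos: [500.7, 124.9, 273.2]
orientation: [0.373, -3.116, 0.001]
ft_force: [-0.4, 0.2, 0.7]
width: 0.5
grasp_force: 0.0
```

Run:
```python
from h import *
stat();im=red('scene','s7')
cv2.imwrite('pics/c7.png',cv2.resize(im[170:320,170:370],None,fx=3,fy=3,interpolation=2)[:,:,::-1])
```

```text
t 10.25 box tip [-4.410e+01 -2.000e-01  2.542e+02] F [-0.4  0.3  0.7] w 0.5 q [ 0.22  0.23  1.84 -0.    1.08 -1.59]
[[-1.0, -0.001, -0.003], [-0.001, 1.0, 0.0], [0.003, 0.0, -1.0]]
scene 1171 [[-37.0, -39.0, 71.0], [18.0, 6.0, 105.0], [43.0, 39.0, 109.0]]
```

View pics/c7.png

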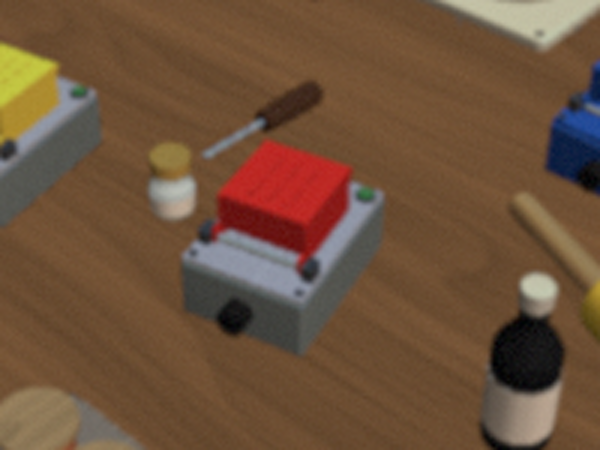

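The red guard is shut flat at (285,195), with its top at about 106 mm. The jar, awl and bottle are where they were, and the arm is clear. I hand the job in.

```bash
python3 -c "
from h import *
print(ctrl.close_job())"
```

```text
the job is handed in; nothing more can be done
None
```

The burnisher is switched on: I opened the red guard, pushed the toggle fully over to its stop, and tipped the guard forward so it dropped shut; the job was handed in after about 10 s, with the arm clear and nothing else touched.

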